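# Weigh the seedling pot that is hemmed in at the back of the tub

## Robot

A 6-joint arm with a two-finger parallel gripper is mounted at the origin on the work surface. World frame = base frame: x ahead of the robot, y to its left, z up, the work surface at z = 0. Lengths are in m, angles in rad, forces in N, time in s.
With the tool pointing down it reaches from about 0.25 to 0.775 m from the base axis. Payload 4 kg.
Tool frame: the origin (TCP) lies at the very end of the fingers, on their centre line; the grasp point (between the pads) lies hold_point_z behind it (hold_point_z is the distance from the TCP to the grasp point, in m); z points along the fingers, y is the direction in which the jaws open and shut (so a half turn about z gives the same grasp; the last joint's range is limited). The gripper opens to 94 mm and grips with 3 to 60 N. Pads are 16 mm wide; open, the fingers measure 119 mm over their backs; the gripper's body (75 mm by 177 mm) begins 78 mm behind the grasp point.
Start: joints at [-1.328, 0.087, 1.371, -0, 1.684, -0.103], TCP at [0.186, -0.517, 0.206] pointing down, gripper open.
Joint ranges: [-3.1, 3.1], [-0.76, 2.03], [0.27, 2.55], [-1.08, 4.22], [0.17, 2.65], [-2.57, 2.57]. Speed limits (rad/s): [2.79, 2.79, 3.14, 3.14, 3.14, 3.14].

## Interface

Orientations are given as [roll, pitch, yaw] about the fixed x, y, z axes, in that order (R = Rz(yaw) Ry(pitch) Rx(roll)).
In Python, from bench import * gives the robot as it stands.
- The arm moves only by the tool step_arm, never from a script. Its argument "increments" is text: rows parted by semicolons, each of 6 numbers parted by spaces: the shift along the tool's x, y, z in cm, then the turn, a rotation vector about the tool's x, y, z in rad. A call has 1 to 5 rows; each row shifts and turns the commanded pose from where the row before left it, along the tool's axes as they then stand; what a row does not reach is not made up. A row lasts 1/10 s, in which the tool goes at most 50 mm and 8.59 degrees, less where a joint would pass 70% of its speed; a pose out of reach is approached as far as the arm can. A call is refused whole if a number of a shift passes 5 or a number of a turn 0.15, either way. A call with a gripper value outside its range is refused whole. "claw" is the gripper's target within -1 to 1 (shut at 1, half-way at 0, fully open at -1), set as the call begins (left out, the last holds). The fingers move at their own pace and stop on an object; the grip force is fixed at half the most. Time passes only in rows, so rows that do not move let the fingers close. It gives the time, the measured TCP pose, the force and the opening at its end, in the units of the state.
- get_obs(): the state, without advancing time (a new reading comes with each control period).
- snapshot(name): name is "scene" or "top" or "wrist"; returns the picture (384x512x3 uint8, red, green, blue); there is no depth.
- calibration(name): a dict with "camera_matrix" (3x3 intrinsics, pixels), "k1" (the pictures are not rectified: a ray, as slopes to the right and down, at radius r is drawn at 1 + k1 r^2 times it, then the intrinsics apply), "eye" and "orientation" of the camera in the world; the wrist camera has in their place "tool_from_camera" (4x4, takes a point from camera to tool coordinates, whose origin is the TCP and whose axes are the flange's). Camera axes: x right, y up, looking along -z (the intrinsics and any distortion apply to the point x, -y, -z); pixel columns grow to the right and rows downward; lengths in m; the calibration is good to about 2 mm. A picture is of the moment at which its call begins: read the wrist's pose just before it. calibration takes no time and is no camera call.
- close_job(): hands the job in, once; it reports no verdict.
The state is a dict: "time": time; "joint_positions": joint angles; "qvel": joint speeds; "joint_torque": joint torques, N m; "tool_pos": TCP position; "ee_rot": TCP orientation; "wrist_force": force on the tool from outside, world axes, zero at the start; "wrist_torque": the same for the moment, N m; "width": finger opening in m.
Only numpy, scipy, OpenCV 4.12 (cv2) and the standard library are available. Lean on these libraries where they do the work, as an engineer would, in place of code of your own. Each camera call takes 0.05 s, during which the arm holds its last target. There are 200 camera calls.

## Task

The shallow seedling pot at the back of the white tub has to go on the balance, but the three tall pots stand close round it: lift the tall pots out one by one and stand all three in the clear side tray, then lift the shallow pot out and stand it in the middle of the balance pan, released. Then put each tall pot back in the tub just where it stood before and square in the tub as it was, with the shallow pot left on the balance. Set every pot down upright without dropping or tipping it, do not shift the shallow pot until all three tall ones are in the tray, and leave the spray bottle, hygrometer and dibber alone.

Things in the scene. Friction and masses are not known exactly. Their poses are not given: they have to be found in the camera images.
- pot_yellow: Tall square black pot, 120 mm high, 0.22-0.35 kg, yellow T-label (36 mm wide, rises 20 mm above the rim, on its -x side) and soft thin seedlings. 60 x 60 mm collar over the top 32 mm, 48 x 48 mm foot below. Origin: centre of underside, z up, x and y square to its sides. Starts in the tub beside the shallow pot, nearly parallel to the tub; which of the three places is whose varies.
- pot_blue: Tall square black pot, 120 mm high, 0.22-0.35 kg, blue T-label (36 mm wide, rises 20 mm above the rim, on its -x side) and soft thin seedlings. 60 x 60 mm collar over the top 32 mm, 48 x 48 mm foot below. Origin: centre of underside, z up, x and y square to its sides. Starts in the tub beside the shallow pot, nearly parallel to the tub; which of the three places is whose varies.
- pot_red: Tall square black pot, 120 mm high, 0.22-0.35 kg, red T-label (36 mm wide, rises 20 mm above the rim, on its -x side) and soft thin seedlings. 60 x 60 mm collar over the top 32 mm, 48 x 48 mm foot below. Origin: centre of underside, z up, x and y square to its sides. Starts in the tub beside the shallow pot, nearly parallel to the tub; which of the three places is whose varies.
- pot_shallow: Shallow square black pot, 50 mm high, 60 x 60 mm over its top 30 mm, 48 x 48 mm below, about 0.14 kg, white T-label 20 mm above the rim, soft seedlings. Origin: centre of underside, z up, x and y square to its sides. At the back middle of the tub, 7 mm from the back wall, 10 mm from the tall pots at its left, right and front; with these gone its +y and -y sides are free to grip.
- tub: White open plastic tub, does not move: 178 mm along its x, 248 along y, 52 high, walls and floor 4 mm thick, rim 8 mm wider all round. Origin: centre of underside; +x to its back wall (away from the robot), z up. Pots stand on its floor: the shallow one near (48, 0) mm from the origin, the tall ones near (48, 70), (48, -70) and (-22, 0) mm.
- side_tray: Empty clear plastic tray left or right of the tub, stuck down: 270 mm along its x, 108 along y, 25 high, walls and floor 3 mm thick. Origin: centre of underside, z up, x away from the robot. The three tall pots fit in one row along its x, about 85 mm apart, feet flat on its floor.
- balance: White bench balance on the other side of the tub, does not move, with a round steel pan 130 mm across. Origin: at bench level below the pan's centre, z up; the pan's flat top is 55 mm above it. The housing (160 mm wide, 40 high) reaches 80 mm behind (+x) and 125 mm in front (-x) of the origin; display at the front.
- spray_bottle: Bystander: white spray bottle with a blue head, 64 mm diameter, 185 mm high, loose, standing beyond the tub. Origin: centre of its underside. Not to be moved.
- hygrometer: Bystander: small white thermo-hygrometer, 30 x 70 x 85 mm high, loose, standing beyond the tub. Origin: centre of its underside. Not to be moved.
- dibber: Bystander: wooden dibber, 170 mm long and up to 26 mm thick, lying loose beyond the tub. Origin: under its middle at bench level, its x along its length. Not to be moved.

How it is judged:
On the way, in this order (a step that is already met when the one before it is completed fails the run):
1. all three tall pots stand upright and released in the side tray, the shallow pot still where it stood (x of pot_yellow in the frame of side_tray between -0.112 and 0.112 m and y of pot_yellow in the frame of side_tray between -0.032 and 0.032 m and z of pot_yellow in the frame of side_tray between -0.002 and 0.01 m and angle between each of pot_yellow, pot_blue, pot_red's own z axis and vertical below 0.1 rad and linear speed of each of pot_yellow, pot_blue, pot_red below 0.03 m/s and contact force between the fingers and pot_yellow below 0.3 N and x of pot_blue in the frame of side_tray between -0.112 and 0.112 m and y of pot_blue in the frame of side_tray between -0.032 and 0.032 m and z of pot_blue in the frame of side_tray between -0.002 and 0.01 m and contact force between the fingers and pot_blue below 0.3 N and x of pot_red in the frame of side_tray between -0.112 and 0.112 m and y of pot_red in the frame of side_tray between -0.032 and 0.032 m and z of pot_red in the frame of side_tray between -0.002 and 0.01 m and contact force between the fingers and pot_red below 0.3 N and distance of pot_shallow from where it was at the start of the episode below 0.015 m), for 0.2 s.
2. the shallow pot stands released in the middle of the balance pan, the tall pots still in the tray (horizontal distance between pot_shallow and balance below 0.015 m and z of pot_shallow in the frame of balance between 0.05 and 0.061 m and angle between pot_shallow's own z axis and vertical below 0.1 rad and linear speed of pot_shallow below 0.03 m/s and contact force between the fingers and pot_shallow below 0.3 N and z of pot_yellow in the frame of side_tray between -0.002 and 0.01 m and z of pot_blue in the frame of side_tray between -0.002 and 0.01 m and z of pot_red in the frame of side_tray between -0.002 and 0.01 m), for 0.2 s.
At the end, for the whole second after the job is handed in: The shallow pot stands upright and at rest on the balance pan, its centre within 15 mm of the pan's; each tall pot stands upright and at rest in the tub within 12 mm of where it stood at the start and square to the tub within 0.22 rad (horizontal distance between pot_shallow and balance below 0.015 m and z of pot_shallow in the frame of balance between 0.05 and 0.061 m and angle between each of pot_shallow, pot_yellow, pot_blue, pot_red's own z axis and vertical below 0.1 rad and linear speed of each of pot_shallow, pot_yellow, pot_blue, pot_red below 0.03 m/s and contact force between the fingers and pot_shallow below 0.3 N and distance of each of pot_yellow, pot_blue, pot_red from where it was at the start of the episode below 0.012 m and angle between the x axis of each of pot_yellow, pot_blue, pot_red and the x axis of tub, either way round below 0.22 rad); the robot touches nothing.
It fails at once if a pot is tipped by more than 30 degrees (angle between any of pot_yellow, pot_blue, pot_red, pot_shallow's own z axis and vertical above 0.52 rad).
It fails at once if a pot is dropped (falls free faster than 0.7 m/s, i.e. from more than 25 mm) ((linear speed of pot_yellow above 0.7 m/s and contact force between the fingers and pot_yellow below 0.1 N) or (linear speed of pot_blue above 0.7 m/s and contact force between the fingers and pot_blue below 0.1 N) or (linear speed of pot_red above 0.7 m/s and contact force between the fingers and pot_red below 0.1 N) or (linear speed of pot_shallow above 0.7 m/s and contact force between the fingers and pot_shallow below 0.1 N)).
It fails at once if the spray bottle, hygrometer or dibber is moved by more than 20 mm (distance of any of spray_bottle, hygrometer, dibber from where it was at the start of the episode above 0.02 m).
It also fails if it takes over 138 s, if anything falls off the work surface, if the arm or the gripper's body presses on something with over 40 N, if the wrist force passes 120 N, or if a joint passes its speed limit or range.

## Working session

There is one attempt and no reset: what is moved stays moved. The work goes in short steps, Python scripts to look and compute and a tool call to move; the robot and the scene stay as the last step left them, time stands still between calls to the robot, and variables do not carry over. Pictures are saved under pics/ and viewed, about 12 in all and at most 16, crops included, and the job is handed in when it is done.

Besides the shell and the picture viewer there is one more tool, called after "Request:" as a command line: name --argument value ..., lists and objects as JSON in quotes. step_arm: Moves the arm, as the interface text tells. Its arguments: {"type":"object","properties":{"increments":{"type":"string"},"claw":{"type":"number"}},"required":["increments"]}

```bash
ls; mkdir -p pics; python3 - <<'E'
from bench import *
import cv2
o=get_obs(); print(o)
for n in ("scene","top","wrist"):
    c=calibration(n); print(n,c)
    im=snapshot(n); cv2.imwrite(f"pics/{n}0.png",im[:,:,::-1])
E
```

```text
pics
{'time': 0.0, 'joint_positions': array([-1.32809637e+00,  8.79656535e-02,  1.37227071e+00, -2.30897896e-05,
        1.68356096e+00, -1.03097673e-01]), 'qvel': array([-0.00060094, -0.00083526, -0.0008939 , -0.00093788,  0.0002214 ,
        0.00062815]), 'joint_torque': array([-4.73478376e-04, -3.40185142e+01, -3.02428973e+01,  7.17785326e-02,
        3.29101668e-02, -1.61146631e-04]), 'tool_pos': array([ 0.18627828, -0.51691398,  0.20428999]), 'ee_rot': array([-3.13939733e+00, -2.04067088e-04,  3.45794831e-01]), 'wrist_force': array([ 0.64836315, -0.43069039, -0.66685303]), 'wrist_torque': array([-0.05163963,  0.02473092,  0.02767833]), 'width': 0.09400872817871282}
scene {'camera_matrix': array([[350.2665693 ,   0.        , 252.37907657],
       [  0.        , 350.2665693 , 189.89736555],
       [  0.        ,   0.        ,   1.        ]]), 'k1': -0.07137447853208206, 'eye': array([0.89795575, 0.51392435, 0.79982857]), 'orientation': array([0.65694641, 0.01205047, 2.65104495])}
top {'camera_matrix': array([[435.11969687,   0.        , 256.22799598],
       [  0.        , 435.11969687, 197.52421329],
       [  0.        ,   0.        ,   1.        ]]), 'k1': -0.07531751084921776, 'eye': array([0.52105478, 0.01465779, 1.06212069]), 'orientation': array([ 0.11490953, -0.01990056, -1.59180019])}
wrist {'camera_matrix': array([[301.96481507,   0.        , 251.89086428],
       [  0.        , 301.96481507, 194.45443637],
       [  0.        ,   0.        ,   1.        ]]), 'k1': -0.02014151630180887, 'tool_from_camera': array([[ 5.65185657e-04,  9.65065852e-01,  2.62006837e-01,
         7.67219097e-02],
       [ 9.99998992e-01, -2.04121811e-04, -1.40528431e-03,
        -3.95306625e-04],
       [-1.30271059e-03,  2.62007367e-01, -9.65064994e-01,
        -1.78641798e-01],
       [ 0.00000000e+00,  0.00000000e+00,  0.00000000e+00,
         1.00000000e+00]])}
```

View pics/top0.png

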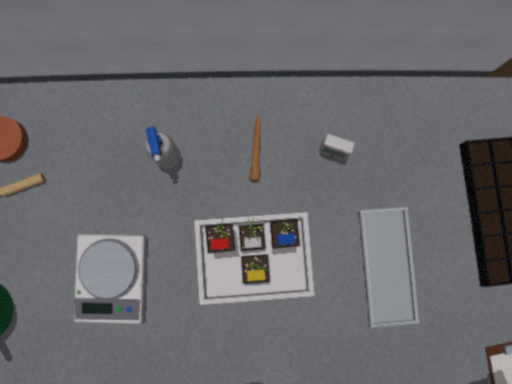

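View pics/scene0.png

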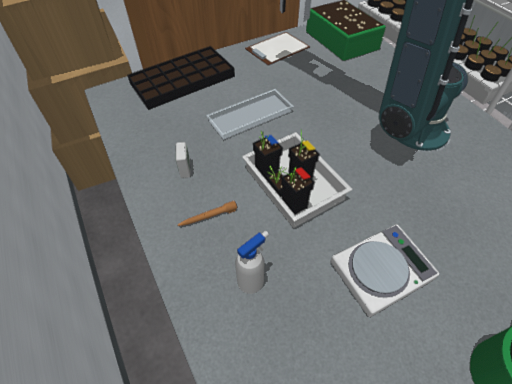

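```bash
python3 - <<'E'
import bench
print([n for n in dir(bench) if n[0]!='_'], getattr(bench,'hold_point_z',None))
E
```

```text
['IKError', 'calibration', 'close_job', 'get_obs', 'hold_point_z', 'snapshot'] 0.0188
```

```bash
cat > h.py <<'E'
import numpy as np, cv2
from scipy.spatial.transform import Rotation as R
from bench import *
def cam(name,o=None):
    c=calibration(name)
    if name=="wrist":
        o=o or get_obs(); T=np.eye(4); T[:3,:3]=R.from_euler('xyz',o['ee_rot']).as_matrix(); T[:3,3]=o['tool_pos']
        W=T@c['tool_from_camera']; return c,W[:3,:3],W[:3,3]
    return c,R.from_euler('xyz',c['orientation']).as_matrix(),np.array(c['eye'])
def onplane(C,px,z):
    c,Rm,e=C
    u=cv2.undistortPoints(np.float64(px).reshape(-1,1,2),c['camera_matrix'],np.array([c['k1'],0,0,0])).reshape(-1,2)
    d=np.c_[u[:,0],-u[:,1],-np.ones(len(u))]@Rm.T
    return e+d*((z-e[2])/d[:,2])[:,None]
def proj(C,P):
    c,Rm,e=C; q=(np.float64(P).reshape(-1,3)-e)@Rm; q=q*[1,-1,-1]
    return cv2.projectPoints(q,np.zeros(3),np.zeros(3),c['camera_matrix'],np.array([c['k1'],0,0,0]))[0].reshape(-1,2)
def rect(p):
    r=cv2.minAreaRect(np.float32(p[:,:2]*1000)); return np.round(r[0],1),np.round(r[1],1),round(r[2],2)
def big(m):
    return max(cv2.findContours(m.astype(np.uint8),cv2.RETR_EXTERNAL,cv2.CHAIN_APPROX_NONE)[0],key=cv2.contourArea).reshape(-1,2)
E
python3 - <<'E'
from h import *
C=cam("top"); im=cv2.imread("pics/top0.png"); hsv=cv2.cvtColor(im,cv2.COLOR_BGR2HSV).astype(int); b,g,r=[im[:,:,i].astype(int) for i in range(3)]
def reg(m,x0,y0,x1,y1):
    k=np.zeros_like(m); k[y0:y1,x0:x1]=1; return m&k
S=hsv[:,:,1];V=hsv[:,:,2]
tub=big(reg((S<40)&(V>150),185,200,325,310)); print("tub 194x264",rect(onplane(C,tub,.052)))
bal=big(reg((S<40)&(V>165),70,228,150,328)); print("bal 160x205",rect(onplane(C,bal,.040)))
# pan: circle
gray=cv2.GaussianBlur(cv2.cvtColor(im,cv2.COLOR_BGR2GRAY),(3,3),0)
print("pan",cv2.HoughCircles(gray[225:330,60:160],cv2.HOUGH_GRADIENT,1,50,param1=100,param2=15,minRadius=24,maxRadius=34))
tr=big(reg(V>118,352,200,425,335)); print("tray 270x108",len(tr),rect(onplane(C,tr,.025)))
H=hsv[:,:,0]
for n,m in dict(red=((H<8)|(H>172))&(S>150)&(V>80),yellow=(H>20)&(H<33)&(S>150)&(V>80),blue=(H>105)&(H<128)&(S>150)&(V>80)).items():
    q=big(reg(m,200,210,305,295)); print(n,q.mean(0),rect(onplane(C,q,.134)))
E
```

```text
tub 194x264 (array([497.9,   0.7]), array([193.4, 263.3]), 3.07)
bal 160x205 (array([483.4, 339.3]), array([153.3, 144.1]), 88.04)
pan [[[47.5 43.5 30.1]]]
tray 270x108 331 (array([ 470.6, -324. ]), array([284.8, 121.5]), 3.05)
red [219.90384615 243.5       ] (array([531.3,  73.7]), array([24. , 39.7]), 6.45)
yellow [255.73584906 275.05660377] (array([463.6,  -1.5]), array([23.7, 38. ]), 3.86)
blue [285.91666667 238.70833333] (array([538.1, -67.7]), array([19.6, 36. ]), 4.42)
```

Request:
step_arm --increments "0 0 -4 0 0 0.146; 0 0 -4 0 0 0.146; 2.7 -3.5 -1 0 0 0; 2.7 -3.5 -1 0 0 0; 2.7 -3.5 -1 0 0 0" --claw -1

```text
time: 0.65
tool_pos: [0.2621, -0.4071, 0.3157]
ee_rot: [-3.141, -0.0, 0.053]
wrist_force: [0.7, -0.6, -0.1]
width: 0.094
```

Request:
step_arm --increments "2.7 -3.5 -1 0 0 0; 2.7 -3.5 -1 0 0 0; 2.7 -3.5 -1 0 0 0; 2.7 -3.5 -1 0 0 0; 2.7 -3.5 0 0 0 0"

```text
time: 1.15
tool_pos: [0.388, -0.2248, 0.357]
ee_rot: [3.14, -0.002, 0.054]
wrist_force: [0.4, 0.1, 0.2]
width: 0.0939
```

Request:
step_arm --increments "2.7 -3.5 0 0 0 0; 2.7 -3.5 0 0 0 0; 2.7 -3.5 0 0 0 0; 2.7 -3.5 0 0 0 0; 2.7 -3.5 0 0 0 0"

```text
time: 1.65
tool_pos: [0.5131, -0.0425, 0.3552]
ee_rot: [3.141, 0.0, 0.054]
wrist_force: [0.4, -0.6, 0.0]
width: 0.0939
```

Request:
step_arm --increments "2.7 -3.5 0 0 0 0; 0 0 0 0 0 0; 0 0 0 0 0 0"

```text
time: 1.95
tool_pos: [0.5376, -0.0072, 0.3545]
ee_rot: [3.141, 0.002, 0.056]
wrist_force: [-0.1, -0.1, -0.3]
width: 0.0942
```

```bash
python3 - <<'E'
from h import *
o=get_obs(); im=snapshot("wrist")[:,:,::-1].copy(); cv2.imwrite("pics/w1.png",im)
import pickle; pickle.dump(o,open("o1.pkl","wb")); C=cam("wrist",o); print(o['tool_pos'])
cv2.imwrite("pics/w1b.png",cv2.resize(im,(768,576),interpolation=cv2.INTER_CUBIC))
t=cam("top"); print("pan",onplane(t,[[107.5,268.5]],.055))
hsv=cv2.cvtColor(im,cv2.COLOR_BGR2HSV); H,S,V=[hsv[:,:,i].astype(int) for i in range(3)]
for n,m in dict(red=((H<8)|(H>172))&(S>150)&(V>80),yellow=(H>20)&(H<33)&(S>150)&(V>80),blue=(H>105)&(H<128)&(S>150)&(V>80)).items():
    q=big(m); print(n,q.mean(0),rect(onplane(C,q,.134)))
E
```

```text
[ 0.53755686 -0.00720578  0.35451335]
pan [[0.4791983  0.33723085 0.055     ]]
red [191.06024096 173.15662651] (array([530.7,  74.7]), array([21.9, 38.9]), 3.18)
yellow [244.05797101 223.73913043] (array([462.5,  -1. ]), array([19.5, 35.3]), 3.19)
blue [296.83544304 173.46835443] (array([538. , -68.1]), array([20.5, 37.4]), 3.24)
```

View pics/w1b.png

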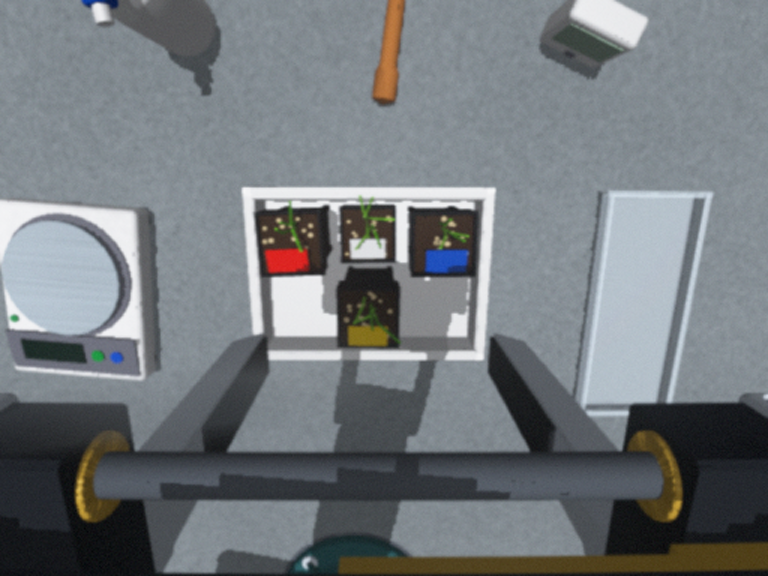

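```bash
python3 - <<'E'
from h import *; import pickle
C=cam("wrist",pickle.load(open("o1.pkl","rb"))); im=cv2.imread("pics/w1.png")
# predicted collar-top corners for nominal places drawn for checking
yaw=.0545;c,s=np.cos(yaw),np.sin(yaw);A=np.array([[c,-s],[s,c]]);t0=np.array([.4979,.0007])
big_=cv2.resize(im[110:250,150:340],None,fx=4,fy=4,interpolation=cv2.INTER_CUBIC)
for n,(x,y),h in (("red",(.048,.07),.124),("blue",(.048,-.07),.124),("yellow",(-.022,0),.124),("sh",(.048,0),.054)):
    ctr=t0+A@[x,y]; print(n,ctr.round(4))
    P=[np.r_[ctr+A@[.03*i,.03*j],h] for i,j in((1,1),(1,-1),(-1,-1),(-1,1))]
    q=(proj(C,P)+.5-[150,110])*4-.5
    cv2.polylines(big_,[q.astype(np.int32)],True,(255,0,255),1)
P=[np.r_[t0+A@[.097*i,.132*j],.052] for i,j in((1,1),(1,-1),(-1,-1),(-1,1))]
cv2.polylines(big_,[((proj(C,P)+.5-[150,110])*4-.5).astype(np.int32)],True,(0,255,0),1)
cv2.imwrite("pics/w1c.png",big_)
# pan and tray from wrist view
print("tray corners", onplane(C,np.array([[603,193],[711,193],[668,411],[583,407]])/1.5-.25,.025).round(3))
print("pan L/R", onplane(C,np.array([[2,275],[125,277],[60,216],[70,334]])/1.5-.25,.055).round(3))
E
```

```text
red [0.542  0.0732]
blue [ 0.5496 -0.0666]
yellow [ 0.4759 -0.0005]
sh [0.5458 0.0033]
tray corners [[ 0.603 -0.252  0.025]
 [ 0.61  -0.374  0.025]
 [ 0.34  -0.386  0.025]
 [ 0.34  -0.277  0.025]]
pan L/R [[0.48  0.403 0.055]
 [0.486 0.266 0.055]
 [0.548 0.33  0.055]
 [0.415 0.335 0.055]]
```

View pics/w1c.png

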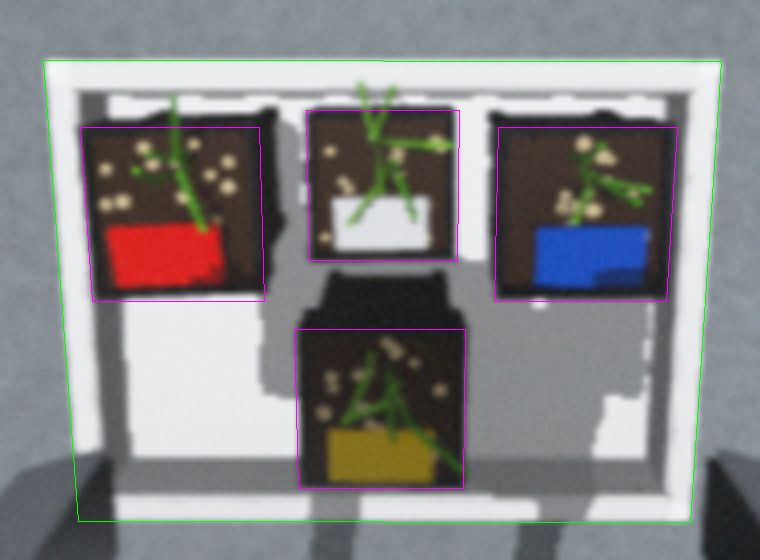

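Request:
step_arm --increments "0.17 1.2 4 0 0 0; 0.17 1.2 4 0 0 0; 0.17 1.2 4 0 0 0; 0.17 1.2 4 0 0 0; 0.19 1.2 4 0 0 0"

```text
time: 2.5
tool_pos: [0.5486, -0.0696, 0.1547]
ee_rot: [3.141, -0.001, 0.051]
wrist_force: [-0.1, 0.8, 0.4]
width: 0.0939
```

Request:
step_arm --increments "0 0 0 0 0 0; 0 0 0 0 0 0"

```text
time: 2.7
tool_pos: [0.5488, -0.0683, 0.1561]
ee_rot: [-3.141, 0.0, 0.051]
wrist_force: [0.6, -0.3, 0.0]
width: 0.094
```

Request:
step_arm --increments "0.1 -0.15 3 0 0 0; 0 0 2 0 0 0; 0 0 1.2 0 0 0; 0 0 0.6 0 0 0; 0 0 0 0 0 0"

```text
time: 3.2
tool_pos: [0.551, -0.0658, 0.0886]
ee_rot: [3.141, -0.002, 0.054]
wrist_force: [-0.7, 0.0, -0.0]
width: 0.094
```

Request:
step_arm --increments "0 0 0 0 0 0; 0 0 0 0 0 0; 0 0 0 0 0 0; 0 0 0 0 0 0; 0 0 0 0 0 0" --claw 1

```text
time: 3.7
tool_pos: [0.5505, -0.0659, 0.0878]
ee_rot: [3.141, -0.0, 0.054]
wrist_force: [0.7, -0.8, 0.4]
width: 0.0599
```

Request:
step_arm --increments "0 0 0 0 0 0; 0 0 0 0 0 0; 0 0 0 0 0 0"

```text
time: 4.0
tool_pos: [0.5506, -0.0659, 0.0878]
ee_rot: [3.141, -0.001, 0.054]
wrist_force: [-0.2, -0.3, 1.9]
width: 0.0601
```

Request:
step_arm --increments "0 0 -1 0 0 0; 0 0 -2 0 0 0; 0 0 -3 0 0 0; 0 0 -3 0 0 0; 0 0 -2 0 0 0"

```text
time: 4.5
tool_pos: [0.5506, -0.0656, 0.1997]
ee_rot: [3.141, -0.002, 0.054]
wrist_force: [1.0, 0.9, -2.2]
width: 0.0601
```

Request:
step_arm --increments "-0.1 2 0 0 0 0; -0.1 4 0 0 0 0; -0.1 4.5 0 0 0 0; -0.1 4.5 0 0 0 0; -0.1 4.5 0 0 0 0"

```text
time: 5.0
tool_pos: [0.5554, -0.2618, 0.1971]
ee_rot: [-3.14, 0.001, 0.054]
wrist_force: [0.9, -0.3, -2.1]
width: 0.0601
```

Request:
step_arm --increments "-0.1 3.5 0 0 0 0; -0.1 2.2 0 0 0 0; 0 0 0 0 0 0; 0 0 0 0 0 0"

```text
time: 5.4
tool_pos: [0.5565, -0.3175, 0.1966]
ee_rot: [-3.14, 0.001, 0.053]
wrist_force: [-0.4, 0.4, -2.2]
width: 0.0598
```

Request:
step_arm --increments "0 0 3 0 0 0; 0 0 3 0 0 0; 0 0 2.5 0 0 0; 0 0 1.2 0 0 0; 0 0 0.5 0 0 0"

```text
time: 5.9
tool_pos: [0.5564, -0.316, 0.0939]
ee_rot: [-3.139, 0.002, 0.055]
wrist_force: [0.3, -0.1, -1.6]
width: 0.0599
```

Request:
step_arm --increments "0 0 0.3 0 0 0; 0 0 0.2 0 0 0; 0 0 0.1 0 0 0; 0 0 0 0 0 0; 0 0 0 0 0 0"

```text
time: 6.4
tool_pos: [0.5572, -0.3181, 0.0903]
ee_rot: [3.141, -0.001, 0.054]
wrist_force: [0.7, 0.6, -2.8]
width: 0.06
```

Request:
step_arm --increments "0 0 0.1 0 0 0; 0 0 0.1 0 0 0; 0 0 0.1 0 0 0; 0 0 0 0 0 0; 0 0 0 0 0 0"

```text
time: 6.9
tool_pos: [0.557, -0.3178, 0.0868]
ee_rot: [3.141, -0.0, 0.054]
wrist_force: [-0.5, 0.3, -0.7]
width: 0.0602
```

Request:
step_arm --increments "0 0 0 0 0 0; 0 0 0 0 0 0; 0 0 0 0 0 0; 0 0 0 0 0 0; 0 0 0 0 0 0" --claw -1

```text
time: 7.4
tool_pos: [0.557, -0.3178, 0.0866]
ee_rot: [3.141, -0.0, 0.054]
wrist_force: [-0.5, -0.4, 0.0]
width: 0.0931
```

Request:
step_arm --increments "0 0 -1 0 0 0; 0 0 -3 0 0 0; 0 0 -4 0 0 0; 0 0 -3 0 0 0; -0.8 -4 0 0 0 0"

```text
time: 7.9
tool_pos: [0.5495, -0.2829, 0.2032]
ee_rot: [3.133, -0.01, 0.049]
wrist_force: [0.3, 0.2, 0.4]
width: 0.0937
```

Request:
step_arm --increments "-0.8 -4 0 0 0 0; -0.8 -4 0 0 0 0; -0.8 -4 0 0 0 0; -0.8 -4 0 0 0 0; -0.8 -4 0 0 0 0"

```text
time: 8.4
tool_pos: [0.4956, -0.0792, 0.1976]
ee_rot: [3.141, -0.002, 0.053]
wrist_force: [1.3, -0.6, -0.5]
width: 0.094
```

Request:
step_arm --increments "-0.8 -4 0 0 0 0; -0.8 -4.1 0 0 0 0; 0 0 2 0 0 0; 0 0 2 0 0 0; 0 0 0 0 0 0"

```text
time: 8.9
tool_pos: [0.474, 0.0, 0.1546]
ee_rot: [-3.141, 0.004, 0.055]
wrist_force: [-0.3, -0.6, -1.1]
width: 0.0943
```

```bash
python3 - <<'E'
from h import *
im=snapshot("top")[:,:,::-1]; cv2.imwrite("pics/t2.png",cv2.resize(im[190:340,190:440],None,fx=3,fy=3,interpolation=cv2.INTER_CUBIC))
o=get_obs();print(o['tool_pos'],o['ee_rot'])
E
```

```text
[ 4.74950017e-01 -3.75737901e-04  1.56066296e-01] [-3.14132528e+00  1.93716559e-03  5.41976604e-02]
```

View pics/t2.png

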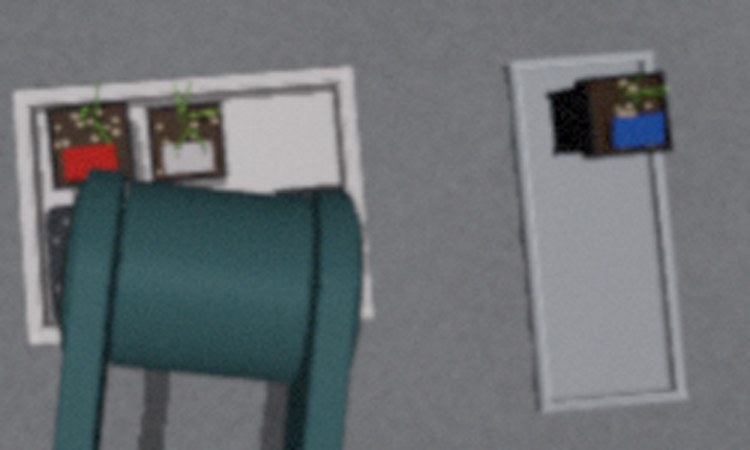

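Request:
step_arm --increments "0.1 0 3 0 0 0; 0 0 2 0 0 0; 0 0 1.2 0 0 0; 0 0 0.6 0 0 0; 0 0 0 0 0 0"

```text
time: 9.45
tool_pos: [0.4769, -0.0008, 0.0887]
ee_rot: [3.142, 0.0, 0.053]
wrist_force: [0.3, -1.0, -0.4]
width: 0.094
```

Request:
step_arm --increments "0 0 0 0 0 0; 0 0 0 0 0 0; 0 0 0 0 0 0; 0 0 0 0 0 0; 0 0 0 0 0 0" --claw 1

```text
time: 9.95
tool_pos: [0.477, -0.0007, 0.0888]
ee_rot: [3.141, -0.001, 0.054]
wrist_force: [-0.6, -0.1, 1.6]
width: 0.0601
```

Request:
step_arm --increments "0 0 0 0 0 0; 0 0 0 0 0 0; 0 0 0 0 0 0"

```text
time: 10.25
tool_pos: [0.477, -0.0007, 0.0888]
ee_rot: [3.141, -0.001, 0.054]
wrist_force: [-0.2, -0.3, 3.0]
width: 0.0599
```

Request:
step_arm --increments "0 0 -1 0 0 0; 0 0 -2 0 0 0; 0 0 -3 0 0 0; 0 0 -3 0 0 0; 0 0 -2 0 0 0"

```text
time: 10.75
tool_pos: [0.477, -0.0006, 0.2006]
ee_rot: [3.141, -0.002, 0.054]
wrist_force: [0.1, 0.2, -2.4]
width: 0.0599
```

Request:
step_arm --increments "-0.7 2 0 0 0 0; -1.2 3.5 0 0 0 0; -1.5 4.5 0 0 0 0; -1.5 4.5 0 0 0 0; -1.5 4.5 0 0 0 0"

```text
time: 11.25
tool_pos: [0.422, -0.1949, 0.1982]
ee_rot: [-3.141, 0.001, 0.055]
wrist_force: [-0.1, -1.0, -2.4]
width: 0.0596
```

Request:
step_arm --increments "-1.5 4.5 0 0 0 0; -1.5 4.5 0 0 0 0; -1.0 2.7 0 0 0 0; -0.4 1.4 0 0 0 0; 0 0 0 0 0 0"

```text
time: 11.75
tool_pos: [0.3856, -0.3278, 0.1978]
ee_rot: [-3.14, 0.001, 0.051]
wrist_force: [-0.4, 0.3, -3.7]
width: 0.0599
```

Request:
step_arm --increments "0 0 0 0 0 0; 0 0 0 0 0 0"

```text
time: 11.95
tool_pos: [0.3868, -0.3254, 0.1985]
ee_rot: [-3.141, -0.0, 0.056]
wrist_force: [-0.2, 0.0, -2.7]
width: 0.0603
```

Request:
step_arm --increments "0 0 3 0 0 0; 0 0 3 0 0 0; 0 0 2.5 0 0 0; 0 0 1.2 0 0 0; 0 0 0.5 0 0 0"

```text
time: 12.45
tool_pos: [0.3861, -0.3254, 0.0953]
ee_rot: [-3.14, 0.001, 0.056]
wrist_force: [0.3, 0.7, -2.7]
width: 0.0601
```

Request:
step_arm --increments "0 0 0.3 0 0 0; 0 0 0.2 0 0 0; 0 0 0.1 0 0 0; 0 0 0.1 0 0 0; 0 0 0 0 0 0"

```text
time: 12.95
tool_pos: [0.3863, -0.3272, 0.0899]
ee_rot: [3.141, -0.001, 0.054]
wrist_force: [-0.7, 0.2, -3.4]
width: 0.06
```

Request:
step_arm --increments "0 0 0 0 0 0"

```text
time: 13.05
tool_pos: [0.3862, -0.3272, 0.0898]
ee_rot: [3.141, -0.0, 0.054]
wrist_force: [-0.4, -0.0, -2.2]
width: 0.0597
```

Request:
step_arm --increments "0 0 0.1 0 0 0; 0 0 0.1 0 0 0; 0 0 0 0 0 0; 0 0 0 0 0 0; 0 0 0 0 0 0"

```text
time: 13.55
tool_pos: [0.3863, -0.3271, 0.0878]
ee_rot: [3.141, -0.0, 0.054]
wrist_force: [-0.5, 0.1, -0.6]
width: 0.0597
```

Request:
step_arm --increments "0 0 0 0 0 0; 0 0 0 0 0 0; 0 0 0 0 0 0; 0 0 0 0 0 0; 0 0 0 0 0 0" --claw -1

```text
time: 14.05
tool_pos: [0.3862, -0.327, 0.0875]
ee_rot: [3.141, -0.0, 0.054]
wrist_force: [0.1, -0.6, 0.0]
width: 0.093
```

Request:
step_arm --increments "0 0 -1 0 0 0; 0 0 -3 0 0 0; 0 0 -4 0 0 0; 0 0 -3 0 0 0; 0 0 0 0 0 0"

```text
time: 14.55
tool_pos: [0.3882, -0.3291, 0.2041]
ee_rot: [3.132, -0.008, 0.054]
wrist_force: [1.1, 0.4, 0.5]
width: 0.0941
```

Request:
step_arm --increments "1.9 -4.3 0 0 0 0; 1.9 -4.3 0 0 0 0; 2 -4.4 0 0 0 0; 2 -4.4 0 0 0 0; 2 -4.4 0 0 0 0"

```text
time: 15.05
tool_pos: [0.4723, -0.1021, 0.1968]
ee_rot: [-3.141, 0.001, 0.053]
wrist_force: [1.0, 0.1, -0.2]
width: 0.0941
```

Request:
step_arm --increments "2 -4.4 0 0 0 0; 2 -4.4 0 0 0 0; 2 -4.4 0 0 0 0; 2 -4.1 0 0 0 0; 0 0 0 0 0 0"

```text
time: 15.55
tool_pos: [0.5433, 0.078, 0.1959]
ee_rot: [-3.139, 0.002, 0.061]
wrist_force: [0.9, -1.0, 0.5]
width: 0.0941
```

Request:
step_arm --increments "0 0 2 0 0 0; 0 0 2 0 0 0; 0 0 0 0 0 0; 0 0 0 0 0 0"

```text
time: 15.95
tool_pos: [0.5423, 0.0723, 0.157]
ee_rot: [3.141, 0.002, 0.053]
wrist_force: [0.5, 0.0, 1.1]
width: 0.0938
```

Request:
step_arm --increments "0 -0.1 3 0 0 0; 0 0 2 0 0 0; 0 0 1.2 0 0 0; 0 0 0.6 0 0 0; 0 0 0 0 0 0"

```text
time: 16.45
tool_pos: [0.5429, 0.0738, 0.0896]
ee_rot: [3.141, 0.0, 0.053]
wrist_force: [0.2, -0.7, -0.3]
width: 0.0939
```

Request:
step_arm --increments "0 0 0 0 0 0; 0 0 0 0 0 0; 0 0 0 0 0 0; 0 0 0 0 0 0; 0 0 0 0 0 0" --claw 1

```text
time: 16.95
tool_pos: [0.5431, 0.0741, 0.0899]
ee_rot: [3.142, -0.001, 0.054]
wrist_force: [0.2, 0.2, 0.8]
width: 0.06
```

Request:
step_arm --increments "0 0 0 0 0 0; 0 0 0 0 0 0; 0 0 0 0 0 0"

```text
time: 17.25
tool_pos: [0.5431, 0.0741, 0.0899]
ee_rot: [3.142, -0.001, 0.054]
wrist_force: [-0.1, 0.1, 2.2]
width: 0.0602
```

Request:
step_arm --increments "0 0 -1 0 0 0; 0 0 -3 0 0 0; 0 0 -4 0 0 0; 0 0 -3 0 0 0; 0 0 -2 0 0 0"

```text
time: 17.75
tool_pos: [0.5433, 0.074, 0.2222]
ee_rot: [3.141, -0.003, 0.054]
wrist_force: [0.6, 1.0, -2.3]
width: 0.0603
```

Request:
step_arm --increments "-0.6 2 0 0 0 0; -1 4 0 0 0 0; -1.1 4.5 0 0 0 0; -1.1 4.5 0 0 0 0; -1.1 4.5 0 0 0 0"

```text
time: 18.25
tool_pos: [0.5033, -0.1247, 0.2191]
ee_rot: [-3.141, 0.001, 0.054]
wrist_force: [2.0, -0.0, -2.5]
width: 0.0598
```

Request:
step_arm --increments "-1.1 4.5 0 0 0 0; -1.1 4.5 0 0 0 0; -1.1 4.5 0 0 0 0; -0.7 4 0 0 0 0; -0.4 2.2 0 0 0 0"

```text
time: 18.75
tool_pos: [0.4695, -0.3254, 0.2185]
ee_rot: [-3.141, 0.002, 0.05]
wrist_force: [-0.4, 0.5, -2.4]
width: 0.0602
```

Request:
step_arm --increments "0 0 0 0 0 0; 0 0 0 0 0 0; 0 0 0 0 0 0"

```text
time: 19.05
tool_pos: [0.4711, -0.3212, 0.2193]
ee_rot: [-3.141, 0.0, 0.055]
wrist_force: [-0.8, 0.0, -3.0]
width: 0.0601
```

Request:
step_arm --increments "0 0 3 0 0 0; 0 0 4 0 0 0; 0 0 3 0 0 0; 0 0 1.7 0 0 0; 0 0 0.6 0 0 0"

```text
time: 19.55
tool_pos: [0.4701, -0.3198, 0.0938]
ee_rot: [-3.138, 0.004, 0.056]
wrist_force: [-0.5, -0.1, -2.8]
width: 0.0602
```

Request:
step_arm --increments "0 0 0.3 0 0 0; 0 0 0.1 0 0 0; 0 0 0.1 0 0 0; 0 0 0 0 0 0; 0 0 0 0 0 0"

```text
time: 20.05
tool_pos: [0.4714, -0.3227, 0.0924]
ee_rot: [3.14, -0.001, 0.054]
wrist_force: [-0.3, -0.1, -2.3]
width: 0.0603
```

Request:
step_arm --increments "0 0 0.15 0 0 0; 0 0 0.1 0 0 0; 0 0 0.1 0 0 0; 0 0 0 0 0 0; 0 0 0 0 0 0"

```text
time: 20.55
tool_pos: [0.4712, -0.3225, 0.0889]
ee_rot: [3.141, -0.001, 0.054]
wrist_force: [-1.4, 1.6, 3.1]
width: 0.0603
```

Request:
step_arm --increments "0 0 0 0 0 0; 0 0 0 0 0 0; 0 0 0 0 0 0; 0 0 0 0 0 0; 0 0 0 0 0 0" --claw -1

```text
time: 21.05
tool_pos: [0.4711, -0.3224, 0.0878]
ee_rot: [-3.142, 0.0, 0.054]
wrist_force: [0.1, 0.9, 0.7]
width: 0.0934
```

Request:
step_arm --increments "0 0 -1 0 0 0; 0 0 -3 0 0 0; 0 0 -4 0 0 0; 0 0 -4 0 0 0; 0 0 -4 0 0 0"

```text
time: 21.55
tool_pos: [0.4709, -0.3222, 0.2504]
ee_rot: [3.141, -0.001, 0.054]
wrist_force: [0.1, 0.2, -0.5]
width: 0.0936
```

Request:
step_arm --increments "1 -4 -1 0 0 0; 1 -4 -1 0 0 0; 1.1 -4 -1 0 0 0; 1.1 -4 -1 0 0 0; 1.1 -4 0 0 0 0"

```text
time: 22.05
tool_pos: [0.5139, -0.1185, 0.291]
ee_rot: [3.14, -0.005, 0.053]
wrist_force: [1.6, 0.3, 0.5]
width: 0.094
```

Request:
step_arm --increments "1.1 -4 0 0 0 0; 1.1 -4 0 0 0 0; 1.1 -4 0 0 0 0; 0 0 0 0 0 0; 0 0 0 0 0 0"

```text
time: 22.55
tool_pos: [0.5397, 0.0024, 0.2886]
ee_rot: [3.141, -0.001, 0.056]
wrist_force: [-0.6, -1.4, 0.4]
width: 0.0942
```

```bash
python3 - <<'E'
from h import *
o=get_obs(); im=snapshot("wrist")[:,:,::-1].copy(); C=cam("wrist",o); print(o['tool_pos'],o['ee_rot'])
yaw=.0545;c,s=np.cos(yaw),np.sin(yaw);A=np.array([[c,-s],[s,c]]);t0=np.array([.4979,.0007])
q=proj(C,[np.r_[t0+A@[.048+.03*i,.03*j],.054] for i,j in((1,1),(1,-1),(-1,-1),(-1,1))])
big_=cv2.resize(im,None,fx=1.5,fy=1.5,interpolation=cv2.INTER_CUBIC)
cv2.polylines(big_,[(q*1.5).astype(np.int32)],True,(255,0,255),1)
th=np.linspace(0,2*np.pi,60); q=proj(C,np.c_[.480+.065*np.cos(th),.3355+.065*np.sin(th),0*th+.055])
cv2.polylines(big_,[(q*1.5).astype(np.int32)],True,(0,255,0),1)
cv2.imwrite("pics/w3.png",big_)
E
```

```text
[0.53974929 0.00242677 0.28859959] [ 3.14076390e+00 -6.43987722e-04  5.58065081e-02]
```

View pics/w3.png

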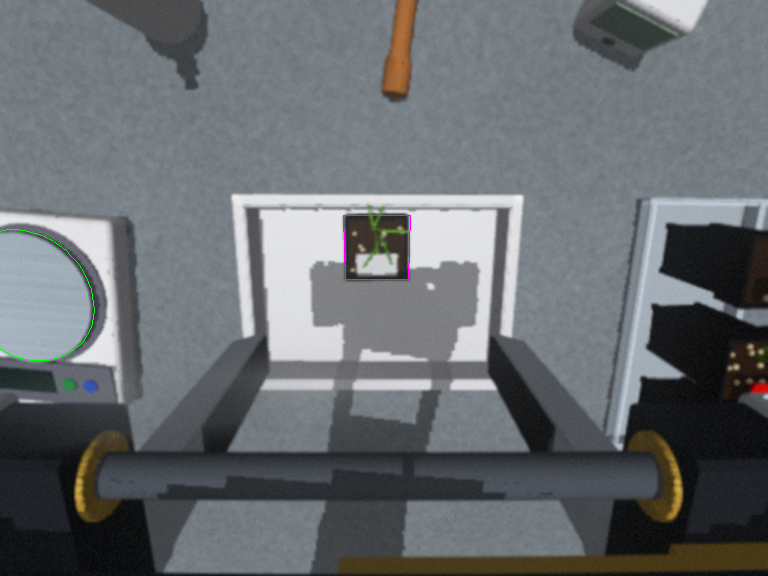

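Request:
step_arm --increments "0.3 0 4 0 0 0; 0.3 -0.1 4.5 0 0 0; 0 0 4.5 0 0 0; 0 0 4.5 0 0 0; 0 0 3 0 0 0"

```text
time: 23.1
tool_pos: [0.5436, 0.0013, 0.0795]
ee_rot: [-3.142, 0.004, 0.051]
wrist_force: [-0.7, 0.0, -0.3]
width: 0.094
```

Request:
step_arm --increments "0 0 0 0 0 0; 0 0 0 0 0 0"

```text
time: 23.3
tool_pos: [0.5458, 0.0018, 0.0837]
ee_rot: [3.141, -0.0, 0.052]
wrist_force: [-0.4, -0.7, -0.4]
width: 0.094
```

Request:
step_arm --increments "0 -0.15 2 0 0 0; 0 0 2 0 0 0; 0 0 1.5 0 0 0; 0 0 0.7 0 0 0; 0 0 0 0 0 0"

```text
time: 23.8
tool_pos: [0.5457, 0.0043, 0.0212]
ee_rot: [3.141, 0.0, 0.053]
wrist_force: [0.3, 0.1, -0.5]
width: 0.0939
```

Request:
step_arm --increments "0 0 0 0 0 0; 0 0 0 0 0 0; 0 0 0 0 0 0; 0 0 0 0 0 0; 0 0 0 0 0 0" --claw 1

```text
time: 24.3
tool_pos: [0.5458, 0.0046, 0.0214]
ee_rot: [3.141, -0.001, 0.054]
wrist_force: [-0.9, -0.4, 0.4]
width: 0.0599
```

Request:
step_arm --increments "0 0 0 0 0 0; 0 0 0 0 0 0; 0 0 0 0 0 0"

```text
time: 24.6
tool_pos: [0.5458, 0.0046, 0.0213]
ee_rot: [3.141, -0.001, 0.054]
wrist_force: [-0.4, -0.3, 3.2]
width: 0.0599
```

Request:
step_arm --increments "0 0 -1 0 0 0; 0 0 -3 0 0 0; 0 0 -4 0 0 0; 0 0 -3 0 0 0; 0 0 -1 0 0 0"

```text
time: 25.1
tool_pos: [0.5476, 0.0045, 0.1454]
ee_rot: [3.141, -0.007, 0.054]
wrist_force: [-0.3, -0.2, -1.4]
width: 0.06
```

Request:
step_arm --increments "-0.3 -2 0 0 0 0; -0.5 -4 0 0 0 0; -0.6 -4.5 0 0 0 0; -0.6 -4.5 0 0 0 0; -0.6 -4.5 0 0 0 0"

```text
time: 25.6
tool_pos: [0.5077, 0.1992, 0.1393]
ee_rot: [3.141, 0.003, 0.053]
wrist_force: [0.9, -0.1, -1.2]
width: 0.06
```

Request:
step_arm --increments "-0.6 -4.5 0 0 0 0; -0.6 -4.5 0 0 0 0; -0.5 -3 0 0 0 0; -0.4 -1.9 0 0 0 0; 0 0 0 0 0 0"

```text
time: 26.1
tool_pos: [0.4788, 0.3376, 0.139]
ee_rot: [3.141, 0.003, 0.058]
wrist_force: [0.2, -0.2, -1.2]
width: 0.0599
```

Request:
step_arm --increments "0 0 0 0 0 0; 0 0 0 0 0 0"

```text
time: 26.3
tool_pos: [0.4807, 0.3344, 0.1402]
ee_rot: [3.14, 0.001, 0.053]
wrist_force: [0.5, -0.5, -1.6]
width: 0.0597
```

```bash
python3 - <<'E'
from h import *
o=get_obs(); im=snapshot("wrist")[:,:,::-1].copy(); C=cam("wrist",o); print(o['tool_pos'],o['ee_rot'])
t=snapshot("top")[:,:,::-1].copy(); T=cam("top")
th=np.linspace(0,2*np.pi,60); P=np.c_[.480+.065*np.cos(th),.3355+.065*np.sin(th),0*th+.055]
for I,K in((im,C),(t,T)): cv2.polylines(I,[(proj(K,P)*16).astype(np.int32)],True,(0,255,0),1,shift=4)
cv2.imwrite("pics/w4.png",np.hstack([im[100:384,:],cv2.resize(t[215:335,50:170],(284,284))]))
E
```

```text
[0.48072271 0.33438181 0.140169  ] [3.14029339e+00 1.08502992e-03 5.27203723e-02]
```

View pics/w4.png

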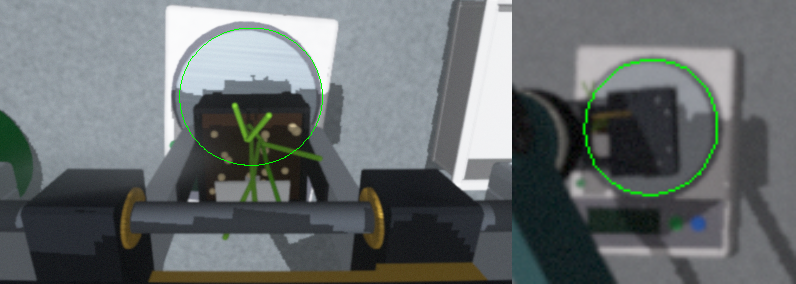

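Request:
step_arm --increments "0 -0.25 2 0 0 0; 0 0 2 0 0 0; 0 0 1.3 0 0 0; 0 0 0.6 0 0 0; 0 0 0 0 0 0"

```text
time: 26.9
tool_pos: [0.4802, 0.3373, 0.081]
ee_rot: [3.141, 0.002, 0.053]
wrist_force: [0.2, -0.5, -0.9]
width: 0.0599
```

Request:
step_arm --increments "0 0 0.3 0 0 0; 0 0 0.1 0 0 0; 0 0 0.1 0 0 0; 0 0 0 0 0 0; 0 0 0 0 0 0"

```text
time: 27.4
tool_pos: [0.4807, 0.3382, 0.0772]
ee_rot: [-3.141, -0.0, 0.054]
wrist_force: [0.8, -1.3, -1.6]
width: 0.0599
```

Request:
step_arm --increments "0 0 0.2 0 0 0; 0 0 0.1 0 0 0; 0 0 0.1 0 0 0; 0 0 0 0 0 0; 0 0 0 0 0 0"

```text
time: 27.9
tool_pos: [0.4805, 0.3381, 0.0729]
ee_rot: [3.141, 0.0, 0.054]
wrist_force: [0.5, -0.2, -1.6]
width: 0.0597
```

Request:
step_arm --increments "0 0 0.1 0 0 0; 0 0 0 0 0 0; 0 0 0 0 0 0"

```text
time: 28.2
tool_pos: [0.4807, 0.3382, 0.0723]
ee_rot: [-3.141, -0.001, 0.054]
wrist_force: [0.2, 0.4, 0.9]
width: 0.0598
```

Request:
step_arm --increments "0 0 0 0 0 0; 0 0 0 0 0 0; 0 0 0 0 0 0; 0 0 0 0 0 0; 0 0 0 0 0 0" --claw -1

```text
time: 28.7
tool_pos: [0.4805, 0.3381, 0.0719]
ee_rot: [3.141, 0.0, 0.054]
wrist_force: [-0.4, -0.3, 0.2]
width: 0.093
```

Request:
step_arm --increments "0 0 -1 0 0 0; 0 0 -3 0 0 0; 0 0 -4 0 0 0; 0 0 -4 0 0 0; 0 0 -3 0 0 0"

```text
time: 29.2
tool_pos: [0.4811, 0.3384, 0.2261]
ee_rot: [-3.14, -0.004, 0.054]
wrist_force: [-0.2, 0.2, 0.1]
width: 0.0938
```

Request:
step_arm --increments "-0.3 4.4 0 0 0 0; -0.3 4.4 0 0 0 0; -0.3 4.4 0 0 0 0; -0.3 4.4 0 0 0 0; -0.3 4.4 0 0 0 0"

```text
time: 29.7
tool_pos: [0.4772, 0.1161, 0.2231]
ee_rot: [3.141, -0.002, 0.054]
wrist_force: [0.7, 0.2, -0.0]
width: 0.0941
```

Request:
step_arm --increments "-0.3 4.4 0 0 0 0; -0.3 4.4 0 0 0 0; -0.3 4.4 0 0 0 0; -0.3 4.4 0 0 0 0; -0.3 4.4 0 0 0 0"

```text
time: 30.2
tool_pos: [0.474, -0.1047, 0.2232]
ee_rot: [3.141, -0.002, 0.054]
wrist_force: [0.6, 0.4, 0.7]
width: 0.0943
```

Request:
step_arm --increments "-0.3 4.4 0 0 0 0; -0.3 4.4 0 0 0 0; -0.3 4.4 0 0 0 0; -0.3 4.4 0 0 0 0; -0.3 4.3 0 0 0 0"

```text
time: 30.7
tool_pos: [0.4708, -0.3244, 0.2231]
ee_rot: [3.141, -0.001, 0.053]
wrist_force: [0.5, -0.7, -0.3]
width: 0.094
```

Request:
step_arm --increments "0 0 0 0 0 0; 0 0 0 0 0 0; 0 0 0 0 0 0"

```text
time: 31.0
tool_pos: [0.4712, -0.3214, 0.2226]
ee_rot: [-3.142, -0.001, 0.055]
wrist_force: [0.7, -0.6, 0.6]
width: 0.0938
```

```bash
python3 - <<'E'
from h import *
o=get_obs(); print(o['tool_pos'],o['ee_rot']); C=cam("wrist",o); T=cam("top")
im=snapshot("wrist")[:,:,::-1].copy(); t=snapshot("top")[:,:,::-1].copy()
th=np.linspace(0,2*np.pi,60); P=np.c_[.480+.065*np.cos(th),.337+.065*np.sin(th),0*th+.055]
A=R.from_euler('z',.0545).as_matrix()
sq=lambda x,y,z:np.array([x,y,z])+np.array([(1,1,0),(1,-1,0),(-1,-1,0),(-1,1,0)])*.03@A.T
for p,z in(((.4807,.3382),.105),): cv2.polylines(t,[(proj(T,sq(*p,z))*16).astype(np.int32)],True,(255,0,255),1,shift=4)
cv2.polylines(t,[(proj(T,P)*16).astype(np.int32)],True,(0,255,0),1,shift=4)
for p in((.557,-.3178),(.4712,-.3225),(.3863,-.3271)): cv2.polylines(im,[(proj(C,sq(*p,.123))*16).astype(np.int32)],True,(255,0,255),1,shift=4)
cv2.imwrite("pics/w5.png",np.hstack([im,cv2.resize(t[215:335,70:155],(272,384))]))
E
```

```text
[ 0.47124224 -0.32143701  0.22257857] [-3.14150139e+00 -6.59034240e-04  5.46784722e-02]
```

View pics/w5.png

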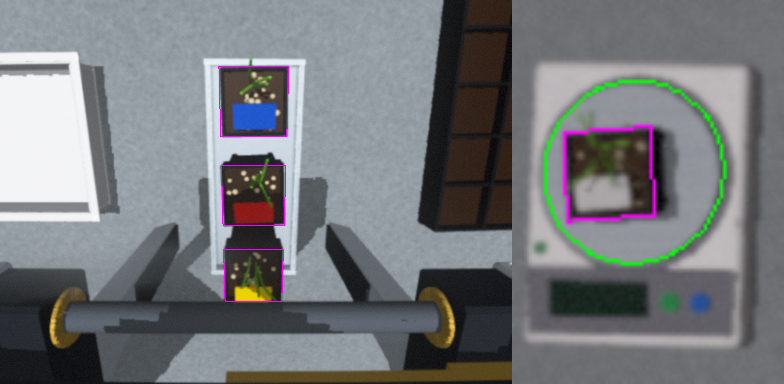

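Request:
step_arm --increments "0 0.1 4 0 0 0; 0 0 4 0 0 0; 0 0 3 0 0 0; 0 0 1.6 0 0 0; 0 0 0.7 0 0 0"

```text
time: 31.6
tool_pos: [0.4703, -0.3212, 0.0869]
ee_rot: [-3.139, 0.003, 0.056]
wrist_force: [0.2, -0.5, -0.1]
width: 0.0938
```

Request:
step_arm --increments "0 0 0 0 0 0; 0 0 0 0 0 0; 0 0 0 0 0 0"

```text
time: 31.9
tool_pos: [0.4721, -0.3239, 0.091]
ee_rot: [3.139, -0.003, 0.054]
wrist_force: [0.7, -0.2, 0.7]
width: 0.0942
```

Request:
step_arm --increments "0 0 0 0 0 0; 0 0 0 0 0 0; 0 0 0 0 0 0; 0 0 0 0 0 0; 0 0 0 0 0 0" --claw 1

```text
time: 32.4
tool_pos: [0.4711, -0.3233, 0.089]
ee_rot: [-3.141, 0.0, 0.054]
wrist_force: [0.5, -0.9, -0.1]
width: 0.06
```

Request:
step_arm --increments "0 0 0 0 0 0; 0 0 0 0 0 0; 0 0 0 0 0 0"

```text
time: 32.7
tool_pos: [0.4711, -0.3233, 0.089]
ee_rot: [-3.141, 0.0, 0.054]
wrist_force: [0.2, 0.8, 1.1]
width: 0.0602
```

Request:
step_arm --increments "0 0 -1 0 0 0; 0 0 -3 0 0 0; 0 0 -4 0 0 0; 0 0 -3 0 0 0; 0 0 -2 0 0 0"

```text
time: 33.2
tool_pos: [0.4716, -0.3239, 0.2223]
ee_rot: [3.139, -0.003, 0.054]
wrist_force: [0.4, -0.7, -2.2]
width: 0.0603
```

Request:
step_arm --increments "0.6 -2 0 0 0 0; 1 -4 0 0 0 0; 1.1 -4.5 0 0 0 0; 1.1 -4.5 0 0 0 0; 1.1 -4.5 0 0 0 0"

```text
time: 33.7
tool_pos: [0.5094, -0.1244, 0.219]
ee_rot: [3.142, 0.0, 0.053]
wrist_force: [1.6, -1.0, -2.8]
width: 0.0602
```

Request:
step_arm --increments "1.1 -4.5 0 0 0 0; 1.1 -4.5 0 0 0 0; 1.1 -4.5 0 0 0 0; 0.7 -4 0 0 0 0; 0.4 -2.2 0 0 0 0"

```text
time: 34.2
tool_pos: [0.5426, 0.0763, 0.2188]
ee_rot: [-3.141, 0.001, 0.057]
wrist_force: [0.0, -0.1, -3.1]
width: 0.06
```

Request:
step_arm --increments "0 0 0 0 0 0; 0 0 0 0 0 0; 0 0 0 0 0 0"

```text
time: 34.5
tool_pos: [0.5428, 0.0721, 0.2189]
ee_rot: [3.141, 0.0, 0.053]
wrist_force: [-0.5, 0.2, -2.1]
width: 0.0602
```

Request:
step_arm --increments "0 -0.1 3 0 0 0; 0 0 4 0 0 0; 0 0 3 0 0 0; 0 0 1.5 0 0 0; 0 0 0.5 0 0 0"

```text
time: 35.0
tool_pos: [0.5416, 0.0729, 0.097]
ee_rot: [3.141, 0.004, 0.052]
wrist_force: [-0.6, -0.7, -2.7]
width: 0.0597
```

Request:
step_arm --increments "0 0 0.2 0 0 0; 0 0 0.1 0 0 0; 0 0 0 0 0 0; 0 0 0 0 0 0; 0 0 0 0 0 0"

```text
time: 35.5
tool_pos: [0.5433, 0.0741, 0.0969]
ee_rot: [3.141, -0.002, 0.054]
wrist_force: [0.6, 0.7, -2.9]
width: 0.0601
```

Request:
step_arm --increments "0 0 0.3 0 0 0; 0 0 0.2 0 0 0; 0 0 0.1 0 0 0; 0 0 0 0 0 0; 0 0 0 0 0 0"

```text
time: 36.0
tool_pos: [0.5428, 0.0741, 0.09]
ee_rot: [3.142, -0.0, 0.054]
wrist_force: [-0.4, 0.7, -1.0]
width: 0.0599
```

Request:
step_arm --increments "0 0 0.1 0 0 0; 0 0 0 0 0 0; 0 0 0 0 0 0"

```text
time: 36.3
tool_pos: [0.5431, 0.0741, 0.09]
ee_rot: [3.141, -0.001, 0.054]
wrist_force: [-2.2, -0.3, 5.5]
width: 0.0601
```

Request:
step_arm --increments "0 0 0 0 0 0; 0 0 0 0 0 0; 0 0 0 0 0 0; 0 0 0 0 0 0; 0 0 0 0 0 0" --claw -1

```text
time: 36.8
tool_pos: [0.5428, 0.074, 0.0887]
ee_rot: [3.142, 0.0, 0.054]
wrist_force: [0.3, 1.2, 0.0]
width: 0.0932
```

Request:
step_arm --increments "0 0 -1 0 0 0; 0 0 -3 0 0 0; 0 0 -4 0 0 0; 0 0 -4 0 0 0; 0 0 -1 0 0 0"

```text
time: 37.3
tool_pos: [0.5453, 0.0742, 0.2258]
ee_rot: [3.141, -0.011, 0.054]
wrist_force: [0.1, 0.2, 0.1]
width: 0.0939
```

Request:
step_arm --increments "-1.9 4.3 0 0 0 0; -1.9 4.3 0 0 0 0; -2 4.4 0 0 0 0; -2 4.4 0 0 0 0; -2 4.4 0 0 0 0"

```text
time: 37.8
tool_pos: [0.4555, -0.1502, 0.2187]
ee_rot: [3.142, 0.0, 0.054]
wrist_force: [0.4, 0.2, 0.3]
width: 0.094
```

Request:
step_arm --increments "-2 4.4 0 0 0 0; -2 4.4 0 0 0 0; -2 4.4 0 0 0 0; -2 4.2 0 0 0 0; 0 0 0 0 0 0"

```text
time: 38.3
tool_pos: [0.3834, -0.3312, 0.2179]
ee_rot: [3.141, 0.002, 0.046]
wrist_force: [0.3, 0.6, 0.9]
width: 0.0941
```

Request:
step_arm --increments "0 0 3 0 0 0; 0 0 3 0 0 0; 0 0 0 0 0 0; 0 0 0 0 0 0"

```text
time: 38.7
tool_pos: [0.3863, -0.326, 0.1589]
ee_rot: [-3.14, 0.001, 0.055]
wrist_force: [0.1, 0.2, 0.3]
width: 0.0937
```

Request:
step_arm --increments "0 0.05 3 0 0 0; 0 0 2.2 0 0 0; 0 0 1.2 0 0 0; 0 0 0.6 0 0 0; 0 0 0 0 0 0"

```text
time: 39.2
tool_pos: [0.3866, -0.3275, 0.0896]
ee_rot: [3.141, -0.001, 0.054]
wrist_force: [0.6, 0.3, 0.0]
width: 0.0939
```

Request:
step_arm --increments "0 0 0 0 0 0; 0 0 0 0 0 0; 0 0 0 0 0 0; 0 0 0 0 0 0; 0 0 0 0 0 0" --claw 1

```text
time: 39.7
tool_pos: [0.3863, -0.3276, 0.0893]
ee_rot: [3.141, -0.0, 0.054]
wrist_force: [-0.0, 0.4, 1.1]
width: 0.0597
```

Request:
step_arm --increments "0 0 0 0 0 0; 0 0 0 0 0 0; 0 0 0 0 0 0"

```text
time: 40.0
tool_pos: [0.3863, -0.3275, 0.0893]
ee_rot: [3.141, -0.0, 0.054]
wrist_force: [0.4, 0.7, 2.9]
width: 0.0597
```

Request:
step_arm --increments "0 0 -1 0 0 0; 0 0 -2 0 0 0; 0 0 -3 0 0 0; 0 0 -3 0 0 0; 0 0 -2 0 0 0"

```text
time: 40.5
tool_pos: [0.3864, -0.3277, 0.2011]
ee_rot: [3.14, -0.001, 0.054]
wrist_force: [-0.6, -0.3, -2.9]
width: 0.0598
```

Request:
step_arm --increments "0.7 -2 0 0 0 0; 1.2 -3.5 0 0 0 0; 1.5 -4.5 0 0 0 0; 1.5 -4.5 0 0 0 0; 1.5 -4.5 0 0 0 0"

```text
time: 41.0
tool_pos: [0.4396, -0.1326, 0.1987]
ee_rot: [-3.141, 0.001, 0.053]
wrist_force: [0.2, 0.2, -3.2]
width: 0.06
```

Request:
step_arm --increments "1.5 -4.5 0 0 0 0; 1.5 -4.5 0 0 0 0; 1.0 -2.7 0 0 0 0; 0.4 -1.4 0 0 0 0; 0 0 0 0 0 0"

```text
time: 41.5
tool_pos: [0.4766, 0.0008, 0.1985]
ee_rot: [-3.141, 0.001, 0.057]
wrist_force: [0.9, -0.7, -2.8]
width: 0.0599
```

Request:
step_arm --increments "0 0 0 0 0 0; 0 0 0 0 0 0"

```text
time: 41.7
tool_pos: [0.4765, -0.0021, 0.1988]
ee_rot: [3.141, 0.001, 0.052]
wrist_force: [-0.1, -0.3, -2.6]
width: 0.0605
```

Request:
step_arm --increments "0 0 3 0 0 0; 0 0 3 0 0 0; 0 0 2.5 0 0 0; 0 0 1.2 0 0 0; 0 0 0.5 0 0 0"

```text
time: 42.2
tool_pos: [0.4758, -0.0019, 0.0956]
ee_rot: [-3.141, 0.003, 0.052]
wrist_force: [0.4, 0.8, -2.2]
width: 0.0599
```

Request:
step_arm --increments "0 0 0.2 0 0 0; 0 0 0.1 0 0 0; 0 0 0 0 0 0; 0 0 0 0 0 0; 0 0 0 0 0 0"

```text
time: 42.7
tool_pos: [0.4772, -0.0011, 0.0947]
ee_rot: [3.141, -0.001, 0.054]
wrist_force: [-0.1, 0.3, -2.8]
width: 0.0595
```

Down 4.5 mm more, then check.

Request:
step_arm --increments "0 0 0.2 0 0 0; 0 0 0.1 0 0 0; 0 0 0.1 0 0 0; 0 0 0.05 0 0 0; 0 0 0 0 0 0"

```text
time: 43.2
tool_pos: [0.4769, -0.0011, 0.0903]
ee_rot: [3.141, -0.0, 0.054]
wrist_force: [-1.8, 1.0, 5.0]
width: 0.0598
```

Request:
step_arm --increments "0 0 0 0 0 0; 0 0 0 0 0 0"

```text
time: 43.4
tool_pos: [0.4769, -0.001, 0.0903]
ee_rot: [3.142, -0.001, 0.054]
wrist_force: [-2.7, 0.8, 5.7]
width: 0.0602
```

Request:
step_arm --increments "0 0 0 0 0 0; 0 0 0 0 0 0; 0 0 0 0 0 0; 0 0 0 0 0 0; 0 0 0 0 0 0" --claw -1

```text
time: 43.9
tool_pos: [0.4768, -0.0011, 0.0893]
ee_rot: [3.142, 0.0, 0.054]
wrist_force: [0.3, -0.2, 0.8]
width: 0.0931
```

Request:
step_arm --increments "0 0 -1 0 0 0; 0 0 -3 0 0 0; 0 0 -4 0 0 0; 0 0 -3 0 0 0; 0.8 4 0 0 0 0"

```text
time: 44.4
tool_pos: [0.4897, -0.0384, 0.2068]
ee_rot: [3.14, -0.013, 0.06]
wrist_force: [-0.1, -0.9, -0.3]
width: 0.094
```

Request:
step_arm --increments "0.8 4 0 0 0 0; 0.8 4 0 0 0 0; 0.8 4 0 0 0 0; 0.8 4 0 0 0 0; 0.8 4 0 0 0 0"

```text
time: 44.9
tool_pos: [0.538, -0.24, 0.2004]
ee_rot: [3.141, -0.001, 0.054]
wrist_force: [0.3, 0.1, 0.7]
width: 0.0943
```

Request:
step_arm --increments "0.8 4 0 0 0 0; 0.7 4.1 0 0 0 0; 0 0 2 0 0 0; 0 0 2 0 0 0; 0 0 0 0 0 0"

```text
time: 45.4
tool_pos: [0.5554, -0.3178, 0.1561]
ee_rot: [-3.138, 0.005, 0.053]
wrist_force: [0.0, 0.1, 0.4]
width: 0.0941
```

Request:
step_arm --increments "0 0 0 0 0 0; 0 0 0 0 0 0"

```text
time: 45.6
tool_pos: [0.5576, -0.3184, 0.1615]
ee_rot: [3.14, -0.002, 0.054]
wrist_force: [0.2, 0.6, 0.8]
width: 0.0941
```

Request:
step_arm --increments "0 0 3 0 0 0; 0 0 2.2 0 0 0; 0 0 1.5 0 0 0; 0 0 0.6 0 0 0; 0 0 0 0 0 0"

```text
time: 46.1
tool_pos: [0.5569, -0.3181, 0.0864]
ee_rot: [-3.141, 0.0, 0.054]
wrist_force: [-0.7, -0.0, 0.4]
width: 0.094
```

Request:
step_arm --increments "0 0 0 0 0 0; 0 0 0 0 0 0; 0 0 0 0 0 0; 0 0 0 0 0 0; 0 0 0 0 0 0" --claw 1

```text
time: 46.6
tool_pos: [0.5571, -0.3184, 0.087]
ee_rot: [3.141, -0.001, 0.054]
wrist_force: [-0.6, 0.3, 1.6]
width: 0.0597
```

Request:
step_arm --increments "0 0 0 0 0 0; 0 0 0 0 0 0; 0 0 0 0 0 0"

```text
time: 46.9
tool_pos: [0.5571, -0.3185, 0.087]
ee_rot: [3.141, -0.001, 0.054]
wrist_force: [-0.2, -0.1, 2.6]
width: 0.0596
```

Request:
step_arm --increments "0 0 -1 0 0 0; 0 0 -2 0 0 0; 0 0 -3 0 0 0; 0 0 -3 0 0 0; 0 0 -2 0 0 0"

```text
time: 47.4
tool_pos: [0.5572, -0.3184, 0.1987]
ee_rot: [3.141, -0.001, 0.054]
wrist_force: [-0.5, 0.7, -2.7]
width: 0.06
```

Request:
step_arm --increments "0.1 -2 0 0 0 0; 0.1 -4 0 0 0 0; 0.1 -4.5 0 0 0 0; 0.1 -4.5 0 0 0 0; 0.1 -4.5 0 0 0 0"

```text
time: 47.9
tool_pos: [0.5499, -0.1202, 0.1943]
ee_rot: [-3.139, 0.003, 0.054]
wrist_force: [1.3, -0.0, -2.9]
width: 0.0599
```

Request:
step_arm --increments "0.1 -3.5 0 0 0 0; 0.1 -2.3 0 0 0 0; 0 0 0 0 0 0; 0 0 0 0 0 0; 0 0 0 0 0 0"

```text
time: 48.4
tool_pos: [0.5498, -0.0656, 0.1955]
ee_rot: [3.142, 0.002, 0.053]
wrist_force: [0.2, -0.5, -3.6]
width: 0.0597
```

Request:
step_arm --increments "0 0 3 0 0 0; 0 0 3 0 0 0; 0 0 2.5 0 0 0; 0 0 1.1 0 0 0; 0 0 0.4 0 0 0"

```text
time: 48.9
tool_pos: [0.5493, -0.0659, 0.0947]
ee_rot: [-3.141, 0.003, 0.052]
wrist_force: [0.0, 1.0, -2.1]
width: 0.0597
```

Request:
step_arm --increments "0 0 0.1 0 0 0; 0 0 0 0 0 0; 0 0 0 0 0 0; 0 0 0 0 0 0; 0 0 0 0 0 0"

```text
time: 49.4
tool_pos: [0.5508, -0.0653, 0.0962]
ee_rot: [3.141, -0.001, 0.054]
wrist_force: [0.4, -0.1, -2.5]
width: 0.0602
```

Request:
step_arm --increments "0 0 0.4 0 0 0; 0 0 0.2 0 0 0; 0 0 0.1 0 0 0; 0 0 0.05 0 0 0; 0 0 0 0 0 0"

```text
time: 49.9
tool_pos: [0.5503, -0.0652, 0.088]
ee_rot: [3.142, -0.0, 0.054]
wrist_force: [-0.5, 0.6, -2.7]
width: 0.0598
```

Request:
step_arm --increments "0 0 0.05 0 0 0; 0 0 0 0 0 0; 0 0 0 0 0 0"

```text
time: 50.2
tool_pos: [0.5504, -0.0652, 0.088]
ee_rot: [3.141, -0.0, 0.054]
wrist_force: [-1.3, 1.5, 1.0]
width: 0.0599
```

Request:
step_arm --increments "0 0 0 0 0 0; 0 0 0 0 0 0; 0 0 0 0 0 0; 0 0 0 0 0 0; 0 0 0 0 0 0" --claw -1

```text
time: 50.7
tool_pos: [0.5504, -0.0653, 0.0874]
ee_rot: [3.141, -0.0, 0.054]
wrist_force: [-0.4, 0.4, -0.7]
width: 0.0933
```

Request:
step_arm --increments "0 0 -1 0 0 0; 0 0 -3 0 0 0; 0 0 -4 0 0 0; -0.2 -1 -4 0 0 0; -0.2 -1 -4 0 0 0"

```text
time: 51.2
tool_pos: [0.5451, -0.0454, 0.2499]
ee_rot: [3.141, -0.001, 0.053]
wrist_force: [0.8, -0.4, 0.0]
width: 0.0942
```

Request:
step_arm --increments "-0.2 -1.3 -4 0 0 0; -0.2 -1.3 -4 0 0 0; -0.2 -1.3 -2.6 0 0 0; 0 0 0 0 0 0; 0 0 0 0 0 0"

```text
time: 51.7
tool_pos: [0.5373, -0.007, 0.3536]
ee_rot: [3.141, -0.001, 0.054]
wrist_force: [0.5, 0.3, 0.6]
width: 0.094
```

```bash
python3 - <<'E'
from h import *; import pickle
o=get_obs(); print(o['tool_pos'],o['ee_rot'],o['time'])
im=snapshot("wrist")[:,:,::-1].copy()
def meas(im,C):
    hsv=cv2.cvtColor(im,cv2.COLOR_BGR2HSV); H,S,V=[hsv[:,:,i].astype(int) for i in range(3)]
    for n,m in dict(red=((H<8)|(H>172))&(S>150)&(V>80),yellow=(H>20)&(H<33)&(S>150)&(V>80),blue=(H>105)&(H<128)&(S>150)&(V>80)).items():
        m[:100]=0; print(n,rect(onplane(C,big(m),.134)))
C=cam("wrist",o); print("before");meas(cv2.imread("pics/w1.png"),cam("wrist",pickle.load(open("o1.pkl","rb")))); print("now");meas(im,C)
cv2.imwrite("pics/w6.png",cv2.resize(im,(768,576),interpolation=cv2.INTER_CUBIC))
E
```

```text
[ 0.53726968 -0.00697728  0.35360945] [ 3.14088208e+00 -1.11102913e-03  5.41249135e-02] 51.7
before
red (array([530.7,  74.7]), array([21.9, 38.9]), 3.18)
yellow (array([462.5,  -1. ]), array([19.5, 35.3]), 3.19)
blue (array([538. , -68.1]), array([20.5, 37.4]), 3.24)
now
red (array([530.1,  75. ]), array([21.9, 38.9]), 3.08)
yellow (array([462.7,  -1.5]), array([17.9, 36.6]), 3.09)
blue (array([537.1, -66.6]), array([20.5, 37.4]), 3.14)
```

View pics/w6.png

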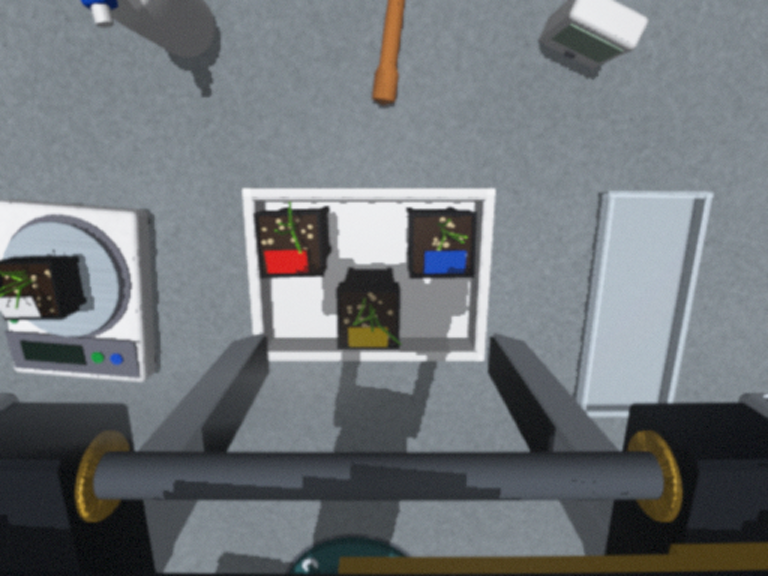

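```bash
python3 -c "
from bench import *
print(close_job())"
```

```text
the job is handed in; nothing more can be done
None
```

The job is handed in. The three tall pots went into the tray in the order blue, yellow, red, the shallow pot went onto the balance, and the tall pots went back in the order red, yellow, blue. It took about 52 s of the 138 s allowed.

**Tall pots:** the closing wrist view shows all three upright. Compared with the picture taken at the start, their labels are within 2 mm of where they were: red 0.7 mm, yellow 0.5 mm, blue 1.7 mm. Their angle is within about 0.1° of the start.

**Shallow pot:** it stands upright and released on the pan. By the arm's release position it is 1–2 mm from the pan's centre. My measurements of that centre differed by a few millimetres between the two cameras. I did not measure the pot's position again after letting go; I only checked it by eye in the pictures.

**Bystanders:** the spray bottle, hygrometer and dibber look unmoved between the first and last wrist views, also judged by eye. The gripper was open and clear of everything at hand-in, and no check failed.

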